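# Refit the toy oven's sliding griddle plate

## Robot

A 6-joint arm with a two-finger parallel gripper is mounted at the origin on the work surface. World frame = base frame: x ahead of the robot, y to its left, z up, the work surface at z = 0. Lengths are in mm, angles in rad, forces in N, time in s.
With the tool pointing down it reaches from about 375 to 825 mm from the base axis. Payload 5.5 kg.
Tool frame: the origin (TCP) lies at the very end of the fingers, on their centre line; the grasp point (between the pads) lies 19 mm behind it; z points along the fingers, y is the line along which they close (so a half turn about z gives the same grasp; the last joint's range is limited). The gripper opens to 85 mm and grips with 20 to 120 N. Pads are 22 mm wide; open, the fingers measure 114 mm over their backs; the gripper's body (76 mm by 85 mm) begins 54 mm behind the grasp point. The pads swing forward as they close: fully open they stand 13 mm farther back than shut.
Start: joints at [1.244, 0.314, -0.047, 1.21, 0, 1.571], TCP at [192.605, 568.241, 231.299] pointing down, gripper open.
Joint ranges: [-2.67, 2.67], [-0.69, 1.73], [-1.03, 1.25], [-2.08, 2.16], [-1.42, 1.45], [-3.14, 3.14]. Speed limits (rad/s): [2.39, 2.39, 3.01, 3.14, 3.14, 3.14].

## Interface

Orientations are given as a rotation vector (axis times angle).
In Python, from station import readout, viewer, r, models gives the robot as it stands.
- The arm moves only by the tool arm_command, never from a script. Its argument "series" is a list of rows, each an object of numbers: "x", "y", "z": the shift along the world's x, y, z as a fraction of full scale; "spin": the turn about the world's z as a fraction of full scale; "hand": the closure in counts, from 0 (fully open) to 255 (shut). A call has 1 to 5 rows; each row shifts and turns the commanded pose from where the row before left it; what a row does not reach is not made up. Full scale, the value 1, is 40 mm for a shift and 5 degrees for a turn. A row lasts 1/10 s, in which the tool goes at most 50 mm and 8.59 degrees, less where a joint would pass 70% of its speed; a pose out of reach is approached as far as the arm can. A call with a number of a shift or a turn outside -1 to 1 is refused whole. A call with a gripper value outside its range is refused whole. The fingers move at their own pace and stop on an object; the grip force is fixed at half the most. Time passes only in rows, so rows that do not move let the fingers close. It gives the time, the measured TCP pose, the force, the opening and the grip force at its end, in the units of the state.
- readout.get_state(): the state, without advancing time (a new reading comes with each control period).
- viewer.camera(name): name is "side" or "top"; returns a dict with "image" (400x640x3 uint8, blue, green, red), "mtx" (3x3 intrinsics, pixels), "xyz" and "orientation" of the camera in the world. Camera axes: x right, y down, z forward; pixel columns grow to the right and rows downward; lengths in mm; the calibration is good to about 2 mm. A picture is of the moment at which its call begins. There is no depth.
- r.job_done(): hands the job in; it is judged then, once.
Trained networks look in a picture, given as the dict that the camera call returned (one of the last four; its "shot" number tells which), for a name from the list of things; names that differ only in an ending like _2 or _b are one class to them, and where a whole thing is asked for, a point or a joint stands for the part that bears it (a point fixed in the world has none). Each returns a list of dicts, best first, with "confidence" (0 to 1); they miss things now and then, are a little off and sometimes report something else, mostly with a low value. They report only what shows in the picture. A call takes as long as a camera call. They do not tell look-alikes from the thing itself.
- models.search_frame(picture, query): "extent" ([centre column, centre row, width, height] in pixels, round what is visible of it).
- models.regions_of(picture, query): "region" (400x640 bool, what is visible of it) and "extent" ([centre column, centre row, width, height] in pixels, round what is visible of it).
The state is a dict: "time": time; "joints": joint angles; "joint_vel": joint speeds; "tau": joint torques, N m; "tool_pos": TCP position; "orientation": TCP orientation; "force": force on the tool from outside, world axes, zero at the start; "moment": the same for the moment, N m; "opening": opening from 0.0 (shut) to 1.0 (fully open); "grasp_force": force on a finger pad.
Only numpy, scipy, OpenCV 4.12 (cv2) and the standard library are available. Lean on these libraries where they do the work, as an engineer would, in place of code of your own. Each camera call takes 0.05 s, during which the arm holds its last target. There are 200 camera calls.

## Task

Put the loose steel griddle plate back on the lilac toy oven: lay it flat between the two rails on the oven's top, nose towards the splashback, with the notch in its edge over the small steel pin. Then slide it, still flat and carrying the pin along, into the slot under the splashback until it is fully home against the hidden stop, and let go. Leave the other toys where they are.

Things in the scene. Friction and masses are not known exactly. Their poses are not given: they have to be found in the camera images.
- oven: Lilac plastic toy oven, fixed, 200 mm (its x, front to back) x 170 mm (y); flat deck 100 mm above its underside. Origin: centre of the underside; +x to the back (splashback), z up. Two rails on the deck, 11 mm high, 8 mm wide, from x = -80 to +55 mm, leave a 66 mm wide channel centred on y = 0, open above and in front. All oven x, y below are in this frame.
- oven_slot (a point): Mouth of the blind slot under the splashback, at deck level: oven x = +55, y = 0, z = 100 mm; axes as the oven. From here back the channel is roofed: the slot is 66 mm wide, 9 mm high and 30 mm deep, so its hidden stop is at oven x = +85 mm. The splashback's top is 25 mm above the deck.
- pin_track (a point): Fixed point of the deck at oven x = +2, y = +21 mm: the middle of where the pin may start, NOT the pin. The steel pin, 8 mm thick, 8 mm high, stands at y = +21 mm, at any oven x from -9 to +13 mm, not measured: see it or feel for it. It is on a slider along x, takes about 6 N to move (a plate pressed hard on top drags it), stays where left, can be pushed back to x = +47 mm.
- griddle_grip (a point): Centre (half-way up) of the wooden fin by which the griddle plate is held: 44 mm long (x), 12 mm thick (y), rising from 5 to 37 mm above the plate's underside; this point is 21 mm above it, 15 mm behind the plate's centre. Plate: steel, 100 (x) x 60 (y) x 5 mm, about 200 g in all. +x to the nose (end that goes into the slot), z up. With the plate home this point is at oven x = +20 mm.
- griddle_notch (a point): Middle of the notch, half-way through the plate's thickness, 27 mm ahead of griddle_grip; same axes. The notch goes right through the plate at its left (+y) long edge: 12 mm long (x), 18 mm deep from the edge (y = +12 to +30 mm from the plate's centre line; this point is at +21 mm). It must come over the pin.
- griddle_nose (a point): Middle of the plate's nose edge, half-way through its 5 mm thickness, 65 mm ahead of griddle_grip; same axes. With the plate flat on the deck it is 102.5 mm above the oven's underside; fully home it is at oven x = +85 mm.
- pan: Bystander: steel toy frying pan, 84 mm across and 18 mm high with a 65 mm black handle along its +x; origin under the pan's centre. Leave it where it is.
- chair: Bystander: yellow plastic doll's dining chair, 46 x 46 mm, 101 mm high. Leave it where it is.
- tree: Bystander: green wooden cone tree on a round foot, 70 mm across, 125 mm high. Leave it where it is.
- cube: Bystander: clear acrylic display cube, 60 mm. Leave it where it is.
- mug: Bystander: white toy mug, 36 mm across, 32 mm high. Leave it where it is.
- loaf: Bystander: brown wooden toy loaf, 55 x 28 x 26 mm. Leave it where it is.
There are look-alikes about, which are no part of the job. Leave any blue or red look-alike of the part that bears griddle_grip alone.

How it is judged (in metres and radians):
On the way:
1. The plate is laid level between the rails (within 3.5 mm of the deck) with the pin in its notch, its nose not yet at the stop (z of griddle_nose in the frame of oven between 0.1005 and 0.106 m and angle between griddle_nose's own z axis and vertical below 0.05 rad and y of griddle_nose in the frame of oven between -0.006 and 0.006 m and angle between the x axis of griddle_nose and the x axis of oven, either way round below 0.08 rad and x of griddle_nose in the frame of oven between 0.02 and 0.078 m), for 0.2 s.
At the end, for the whole second after the job is handed in: The plate lies flat on the deck (nose height within 2 mm, tilt under 0.04 rad), in line with the channel, its notch over the pin (it cannot lie flat otherwise), its nose within about 3 mm of the hidden stop, at rest and released (z of griddle_nose in the frame of oven between 0.1005 and 0.1045 m and angle between griddle_nose's own z axis and vertical below 0.04 rad and y of griddle_nose in the frame of oven between -0.006 and 0.006 m and angle between the x axis of griddle_nose and the x axis of oven, either way round below 0.08 rad and x of griddle_nose in the frame of oven between 0.0822 and 0.088 m and linear speed of griddle below 0.01 m/s); the robot touches nothing.
It fails at once if Another toy is moved by more than 25 mm (distance of any of pan, chair, tree, cube, mug, loaf from where it was at the start of the episode above 0.025 m).
It also fails if it takes over 61 s, if anything falls off the work surface, if the arm or the gripper's body presses on something with over 40 N, if the wrist force passes 120 N, or if a joint passes its speed limit or range.

## Working session

There is one attempt and no reset: what is moved stays moved. The work goes in short steps, Python scripts to look and compute and a tool call to move; the robot and the scene stay as the last step left them, time stands still between calls to the robot, and variables do not carry over. Pictures are saved under pics/ and viewed, at most 10 in all, crops included, and the job is handed in when it is done.

Besides the shell and the picture viewer there is one more tool, called after "Emit:" by a JSON object that holds its "name" and its "arguments". arm_command: Moves the arm, as the interface text tells. Its arguments: {"type":"object","properties":{"series":{"type":"array"}},"required":["series"]}

```bash
ls; mkdir -p pics; cat > h.py <<'E'
from station import readout, viewer, r, models
import numpy as np, cv2
from scipy.spatial.transform import Rotation as R
def cam(n):
    c=viewer.camera(n); return c
def ray(c,u,v):
    d=np.linalg.inv(c["mtx"])@[u,v,1]; M=np.array(c["orientation"],float)
    Rm=M if M.shape==(3,3) else R.from_rotvec(M).as_matrix()
    return np.array(c["xyz"],float),Rm@d
def at(c,u,v,z):
    o,d=ray(c,u,v); return (o+d*(z-o[2])/d[2]).round(1)
def px(c,p):
    M=np.array(c["orientation"],float); Rm=M if M.shape==(3,3) else R.from_rotvec(M).as_matrix()
    q=np.array(c["mtx"])@(Rm.T@(np.array(p,float)-np.array(c["xyz"]))); return (q[:2]/q[2]).round(1)
E
python3 - <<'E'
from h import *
s=readout.get_state(); print(s)
for n in("top","side"):
    c=cam(n); cv2.imwrite(f"pics/{n}0.png",c["image"]); print(n,c["xyz"],c["orientation"],c["mtx"])
    for q in("oven","griddle_grip","griddle_notch","griddle_nose","oven_slot","pan","chair","tree","cube","mug","loaf"):
        try: print(q,[(round(d["confidence"],2),np.round(d["extent"]).tolist()) for d in models.search_frame(c,q)[:4]])
        except Exception as e: print(q,e)
E
```

```text
pics
{'time': 0.0, 'joints': array([ 1.24403934e+00,  3.14214058e-01, -4.80636432e-02,  1.21021402e+00,
        9.52087436e-06,  1.57080308e+00]), 'joint_vel': array([-0.00096699,  0.00144985, -0.00048289, -0.00025193, -0.0007825 ,
        0.00121368]), 'tau': array([ 1.29782835e-03, -5.39594936e+01,  3.39746118e+01,  1.92429777e-02,
       -8.45722025e-05,  3.72240351e-06]), 'tool_pos': array([192.39581355, 567.70753177, 230.44851435]), 'orientation': array([-5.10952238e-01, -3.09947314e+00,  2.62498962e-03]), 'force': array([-0.68214763,  1.04294225,  1.64229231]), 'moment': array([0.01765067, 0.03669233, 0.0170818 ]), 'grasp_force': 0.0, 'opening': 0.9980415561997716}
top [434.18149061  41.01931832 978.97764008] [-2.15643506  2.12053885 -0.1629263 ] [[378.34084957   0.         325.02489767]
 [  0.         378.34084957 207.08966938]
 [  0.           0.           1.        ]]
oven [(0.8, [344.0, 200.0, 81.0, 97.0])]
griddle_grip [(0.87, [273.0, 203.0, 44.0, 27.0]), (0.79, [222.0, 231.0, 28.0, 38.0]), (0.73, [224.0, 290.0, 36.0, 44.0]), (0.69, [344.0, 202.0, 78.0, 102.0])]
griddle_no
[... 939 characters left out ...]
, 22.0]), (0.69, [260.0, 191.0, 39.0, 17.0])]
griddle_notch [(0.79, [254.0, 170.0, 32.0, 19.0]), (0.57, [216.0, 206.0, 40.0, 27.0]), (0.55, [261.0, 191.0, 39.0, 20.0]), (0.43, [225.0, 230.0, 26.0, 15.0])]
griddle_nose [(0.95, [262.0, 190.0, 38.0, 22.0]), (0.86, [212.0, 203.0, 40.0, 26.0]), (0.72, [254.0, 169.0, 30.0, 22.0])]
oven_slot [(0.81, [346.0, 219.0, 117.0, 94.0])]
pan [(0.71, [433.0, 332.0, 84.0, 42.0]), (0.34, [322.0, 168.0, 18.0, 28.0])]
chair [(0.89, [322.0, 169.0, 16.0, 33.0]), (0.69, [261.0, 190.0, 40.0, 19.0])]
tree []
cube [(0.81, [474.0, 281.0, 42.0, 46.0])]
mug [(0.55, [224.0, 230.0, 30.0, 16.0])]
loaf [(0.65, [346.0, 218.0, 110.0, 94.0]), (0.45, [263.0, 191.0, 37.0, 18.0])]
```

```bash
python3 - <<'E'
import cv2
a=cv2.imread("pics/top0.png")[110:350,120:520]; cv2.imwrite("pics/topc.png",cv2.resize(a,None,fx=2,fy=2,interpolation=cv2.INTER_CUBIC))
a=cv2.imread("pics/side0.png")[100:360,150:510]; cv2.imwrite("pics/sidec.png",cv2.resize(a,None,fx=2.2,fy=2.2,interpolation=cv2.INTER_CUBIC))
E
```

```text
(no output)
```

View pics/topc.png

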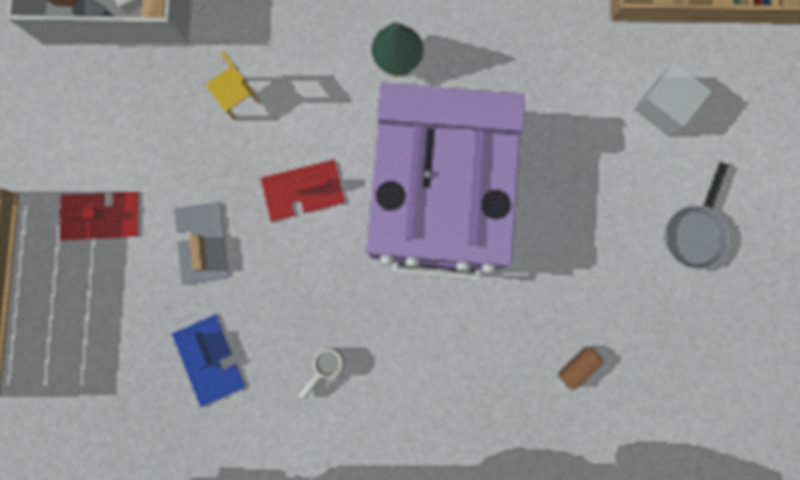

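View pics/sidec.png

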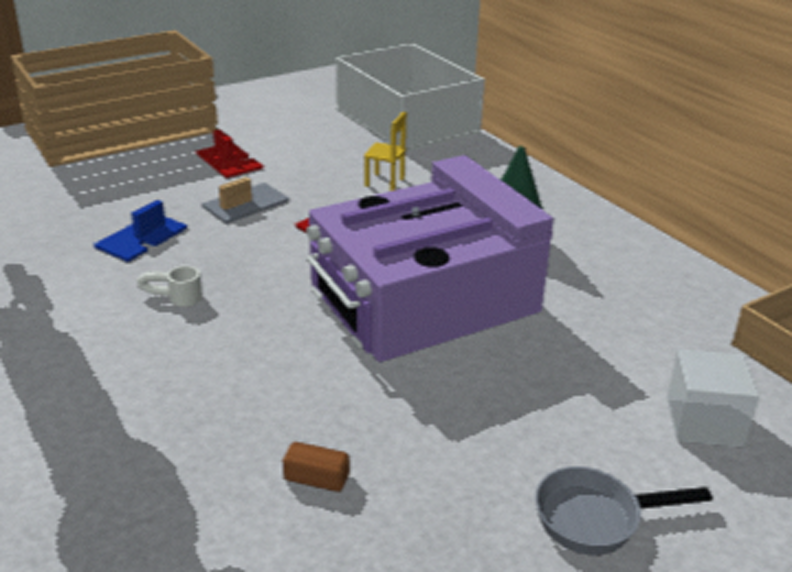

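The top view shows the grey plate at crop (202,243), fin at (198,252), nose probably up. The oven is at crop (447,175), its pin at about (428,174). Next I'll zoom in on both, using region masks.

```bash
python3 - <<'E'
from h import *
T=cam("top");S=cam("side")
def crop(c,u,v,w,h,f): 
    a=c["image"][v-h//2:v+h//2,u-w//2:u+w//2]; return cv2.resize(a,None,fx=f,fy=f,interpolation=cv2.INTER_NEAREST)
a=crop(T,222,231,40,30,10); b=crop(T,344,200,80,60,5); e=crop(S,261,191,40,30,10); f=crop(S,345,200,80,60,5)
A=np.vstack([np.hstack([a,b]),np.hstack([e,f])]); print(A.shape)
cv2.imwrite("pics/z.png",A)
for n,c in(("top",T),("side",S)):
  for q in("griddle_grip","oven"):
    for d in models.regions_of(c,q)[:4]:
        m=d["region"].astype(np.uint8); y,x=np.nonzero(m)
        print(n,q,round(d["confidence"],2),np.round(d["extent"]),m.sum())
        if m.sum() :
            cn=max(cv2.findContours(m,0,2)[0],key=cv2.contourArea); rr=cv2.minAreaRect(cn); print(rr, [at(c,*p,100 if q=="oven" else 5).tolist() for p in cv2.boxPoints(rr)])
E
```

```text
(600, 800, 3)
top griddle_grip 0.67 [174. 217.  39.  19.] 929
((169.4717254638672, 217.40611267089844), (23.972835540771484, 40.0974235534668), 87.27368927001953) [[581.4, 505.7, 5.0], [588.2, 401.5, 5.0], [525.6, 393.9, 5.0], [518.9, 497.1, 5.0]]
top griddle_grip 0.65 [224. 290.  39.  42.] 954
((224.68966674804688, 290.27587890625), (40.4423828125, 25.210838317871094), 66.80140686035156) [[403.7, 346.8, 5.0], [429.5, 289.5, 5.0], [338.2, 244.3, 5.0], [313.1, 301.0, 5.0]]
top griddle_grip 0.64 [221. 232.  27.  38.] 852
((220.5731658935547, 231.65853881835938), (37.878013610839844, 23.742780685424805), 83.6598129272461) [[563.5, 353.4, 5.0], [571.4, 292.4, 5.0], [474.2, 276.2, 5.0], [466.5, 336.3, 5.0]]
top griddle_grip 0.58 [271. 204.  45.  30.] 834
((271.00830078125, 205.03114318847656), (22.8675594329834, 38.52056121826172), 75.0685806274414) [[605.5, 244.1, 5.0], [633.5, 147.5, 5.0], [575.2, 130.3, 5.0], [547.6, 226.0, 5.0]]
top oven 0.28 [223. 231.  24.  41.] 804
((220.9154052734375, 231.32308959960938), (37.582523345947266, 22.822389602661133), 82.87498474121094) [[551.0, 321.6,
[... 313 characters left out ...]

side griddle_grip 0.68 [213. 205.  42.  31.] 562
((212.27723693847656, 206.72772216796875), (20.052528381347656, 36.5167121887207), 50.710594177246094) [[311.1, 306.0, 5.0], [420.9, 398.1, 5.0], [420.6, 290.6, 5.0], [317.6, 214.0, 5.0]]
side griddle_grip 0.62 [253. 172.  26.  22.] 320
((252.75003051757812, 172.25001525878906), (24.041629791259766, 16.26345443725586), 45.0) [[514.0, 489.9, 5.0], [582.4, 558.9, 5.0], [577.1, 406.5, 5.0], [514.4, 351.2, 5.0]]
side oven 0.96 [343. 218. 113.  94.] 7258
((345.8000183105469, 215.40000915527344), (79.68938446044922, 113.20953369140625), 71.56504821777344) [[478.7, 106.0, 100.0], [837.8, 145.7, 100.0], [637.7, -180.1, 100.0], [394.1, -169.5, 100.0]]
```

View pics/z.png

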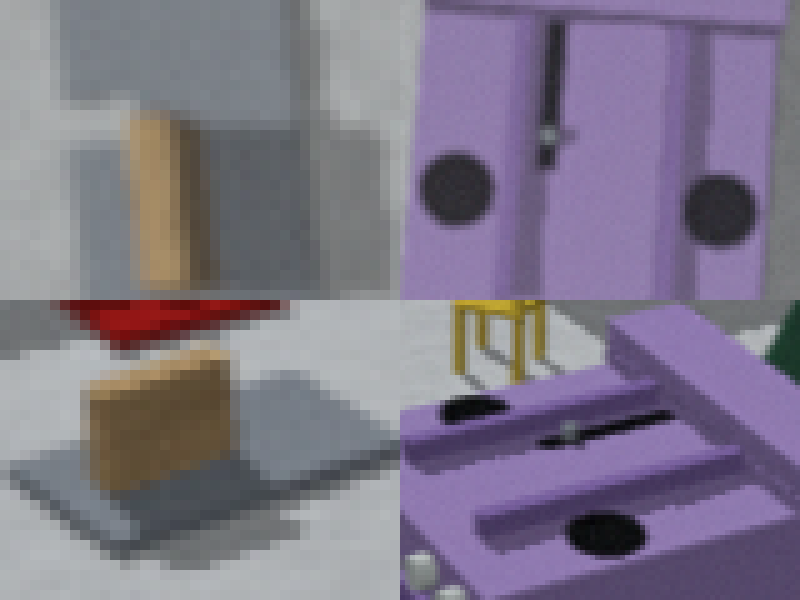

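Nose points up in the image (+x), with the notch on the left (+y). The pin shows at zoom (548,133), near the front end of its dark track. Next I'll fit poses by silhouette.

```bash
cat > fit.py <<'E'
from h import *
from scipy.optimize import minimize
def box(x0,x1,y0,y1,z0,z1): return np.array([(x,y,z) for x in(x0,x1) for y in(y0,y1) for z in(z0,z1)],float)
OV=[box(-100,100,-85,85,0,100),box(55,100,-85,85,100,125)]
GR=[box(-35,65,-30,30,-21,-16),box(-22,22,-6,6,-16,16)]   # frame: grip
def pose(pts,p,z): 
    c,s=np.cos(p[2]),np.sin(p[2]); return pts@np.array([[c,s,0],[-s,c,0],[0,0,1]])+[p[0],p[1],z]
def proj(c,P):
    Rm=R.from_rotvec(c["orientation"]).as_matrix(); q=(P-c["xyz"])@Rm@c["mtx"].T; return q[:,:2]/q[:,2:]
def sil(c,parts,p,z,k=4):
    m=np.zeros((400*k,640*k),np.uint8)
    for b in parts:
        h=cv2.convexHull(((proj(c,pose(b,p,z))+.5)*k).astype(np.float32)).astype(np.int32); cv2.fillConvexPoly(m,h,1)
    return m
def fit(views,parts,p0,z):
    ms=[(c,cv2.resize(m.astype(np.uint8),None,fx=4,fy=4,interpolation=0)) for c,m in views]
    f=lambda p:sum((sil(c,parts,(p[0],p[1],p[2]/100),z)!=m).sum()/m.sum() for c,m in ms)
    q=minimize(f,[p0[0],p0[1],p0[2]*100],method="Nelder-Mead",options=dict(initial_simplex=np.array([p0[0],p0[1],p0[2]*100])+[[0,0,0],[8,0,0],[0,8,0],[0,0,6]],xatol=.1,fatol=1e-4))
    return q.x[0].round(1),q.x[1].round(1),round(q.x[2]/100,4),round(q.fun,3)
def purple(c):
    h=cv2.cvtColor(c["image"],cv2.COLOR_BGR2HSV); m=((h[...,0]>125)&(h[...,0]<155)&(h[...,1]>45)).astype(np.uint8)
    n,l,s,_=cv2.connectedComponentsWithStats(m); m=(l==1+s[1:,4].argmax()).astype(np.uint8)
    return cv2.morphologyEx(m,cv2.MORPH_CLOSE,np.ones((13,13)))
E
python3 - <<'E'
from fit import *
T=cam("top");S=cam("side")
pt,ps=purple(T),purple(S)
for v in([(T,pt),(S,ps)],[(T,pt)],[(S,ps)]): o=fit(v,OV,(545,0,.0),0) ; print("oven",o)
o=fit([(T,pt),(S,ps)],OV,(545,0,.0),0)
def near(c,u,v): return min(models.regions_of(c,"griddle_grip"),key=lambda d:abs(d["extent"][0]-u)+abs(d["extent"][1]-v))["region"]
gt,gs=near(T,221,232),near(S,261,191)
for v in([(T,gt),(S,gs)],[(T,gt)],[(S,gs)]): print("grid",fit(v,GR,(504,312,.16),21))
g=fit([(T,gt),(S,gs)],GR,(504,312,.16),21)
# fin in top & side
for c,(u0,u1,v0,v1) in((T,(205,240,210,255)),(S,(240,285,170,210))):
    h=cv2.cvtColor(c["image"],cv2.COLOR_BGR2HSV)[v0:v1,u0:u1]; m=(h[...,1]>70)&(h[...,0]>8)&(h[...,0]<25); y,x=np.nonzero(m); print("fin px",x.mean()+u0,y.mean()+v0,m.sum())
    k=sil(c,GR[1:],g[:3],21); y,x=np.nonzero(k); print("model",x.mean()/4-.4,y.mean()/4-.4,m.sum(),k.sum()/16)
# overlay
def draw(c,u,v,w,h,f):
    a=cv2.resize(c["image"][v-h//2:v+h//2,u-w//2:u+w//2],None,fx=f,fy=f,interpolation=0)
    def L(P,p,z,col):
        q=((proj(c,pose(np.array(P,float),p,z))+.5-[u-w//2,v-h//2])*f).astype(int); cv2.polylines(a,[q],False,col,1)
    for y in(33,-33): L([(-80,y,100),(55,y,100)],o,0,(0,0,255)); L([(-80,y,111),(55,y,111)],o,0,(0,255,255))
    L([(55,-85,125),(55,85,125)],o,0,(0,255,0)); L([(-100,-85,100),(-100,85,100),(100,85,100)],o,0,(0,255,0))
    for b in((-35,65,-30,30,-16),(-22,22,-6,6,16)): L([(b[0],b[2],b[4]),(b[1],b[2],b[4]),(b[1],b[3],b[4]),(b[0],b[3],b[4]),(b[0],b[2],b[4])],g,21,(0,0,255))
    return a
A=np.vstack([np.hstack([draw(T,222,231,40,30,10),draw(T,344,200,100,75,4)]),np.hstack([draw(S,261,191,40,30,10),draw(S,345,200,100,75,4)])]); cv2.imwrite("pics/ov.png",A)
s=readout.get_state(); print(R.from_rotvec(s["orientation"]).as_matrix().round(3))
E
```

```text
oven (np.float64(595.8), np.float64(5.7), np.float64(-0.0685), np.float64(0.11))
oven (np.float64(595.7), np.float64(5.0), np.float64(-0.0664), np.float64(0.029))
oven (np.float64(599.8), np.float64(15.1), np.float64(-0.1009), np.float64(0.062))
grid (np.float64(503.3), np.float64(313.5), np.float64(0.1629), np.float64(0.237))
grid (np.float64(505.1), np.float64(312.3), np.float64(0.1623), np.float64(0.101))
grid (np.float64(501.0), np.float64(316.1), np.float64(0.1719), np.float64(0.072))
fin px 218.06741573033707 235.92134831460675 89
model 218.81179570328334 236.99775030401295 89 154.1875
fin px 256.52317880794703 187.5298013245033 151
model 256.5658488063661 187.68562665782494 151 188.5Traceback (most recent call last):
  File "<stdin>", line 23, in <module>
    return _nx.concatenate(arrs, 1, dtype=dtype, casting=casting)
           ~~~~~~~~~~~~~~~^^^^^^^^^^^^^^^^^^^^^^^^^^^^^^^^^^^^^^^
ValueError: all the input array dimensions except for the concatenation axis must match exactly, but along dimension 0, the array at index 0 has size 300 and the array at index 1 has size 296
```

```bash
cat >> fit.py <<'E'
def draw(c,u,v,w,h,f,o,g,gz):
    a=cv2.resize(c["image"][v-h//2:v+h//2,u-w//2:u+w//2],None,fx=f,fy=f,interpolation=0)
    def L(P,p,z,col):
        q=((proj(c,pose(np.array(P,float),p,z))+.5-[u-w//2,v-h//2])*f).astype(int); cv2.polylines(a,[q],False,col,1)
    for y in(33,-33): L([(-80,y,100),(55,y,100)],o,0,(0,0,255)); L([(-80,y,111),(55,y,111)],o,0,(0,255,255))
    L([(55,-85,125),(55,85,125)],o,0,(0,255,0)); L([(-100,-85,100),(-100,85,100),(100,85,100)],o,0,(0,255,0)); L([(-20,21,100),(50,21,100)],o,0,(255,0,0))
    if g is not None:
      for b in((-35,65,-30,30,-16),(-22,22,-6,6,16)): L([(b[0],b[2],b[4]),(b[1],b[2],b[4]),(b[1],b[3],b[4]),(b[0],b[3],b[4]),(b[0],b[2],b[4])],g,gz,(0,0,255))
    return a[:296]
E
python3 - <<'E'
from fit import *
T=cam("top");S=cam("side")
o=(595.7,5,-.0664); g=(503.3,313.5,.163)
A=np.vstack([np.hstack([draw(T,222,231,40,30,10,o,g,21),draw(T,344,200,100,74,4,o,g,21)]),np.hstack([draw(S,261,191,40,30,10,o,g,21),draw(S,345,200,100,74,4,o,g,21)])]); cv2.imwrite("pics/ov.png",A)
s=readout.get_state(); print(R.from_rotvec(s["orientation"]).as_matrix().round(3))
E
```

```text
[[-0.947  0.321 -0.   ]
 [ 0.321  0.947 -0.   ]
 [ 0.    -0.    -1.   ]]
```

View pics/ov.png

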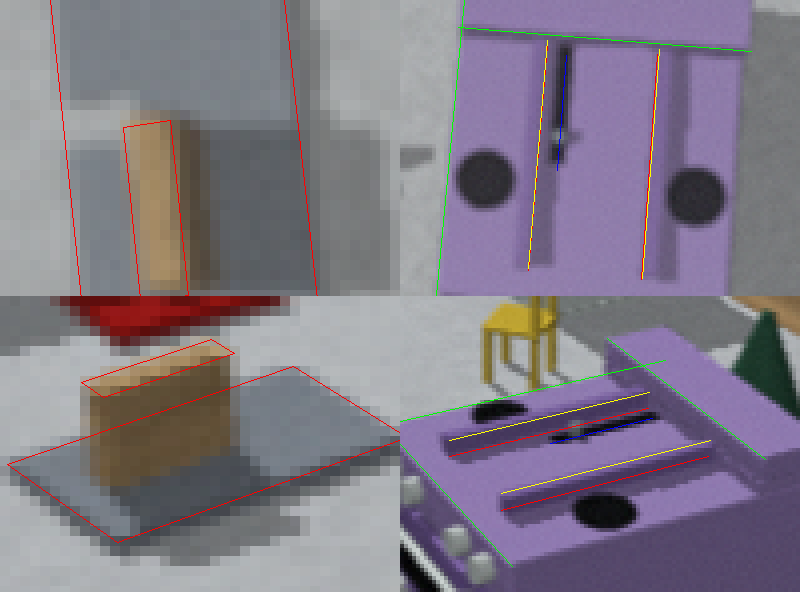

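Emit:
{"name": "arm_command", "arguments": {"series": [{"x": 0.87, "y": -0.71, "z": 0, "spin": 0.62, "hand": 110}, {"x": 0.87, "y": -0.71, "z": 0, "spin": 0.62, "hand": 110}, {"x": 0.87, "y": -0.71, "z": 0, "spin": 0.62, "hand": 110}, {"x": 0.87, "y": -0.71, "z": 0, "spin": 0.62, "hand": 110}, {"x": 0.87, "y": -0.71, "z": 0, "spin": 0.62, "hand": 110}]}}

```text
time: 2.3
tool_pos: [367.8, 425.1, 231.5]
orientation: [0.084, 3.14, 0.001]
force: [0.2, 0.6, 0.1]
opening: 0.566
grasp_force: 0.0
```

```bash
python3 - <<'E'
from fit import *
T=cam("top");S=cam("side"); o=(595.7,5,-.0664)
for c,u,v in((T,333.1,196.1),(S,338.5,195.9)):
  for z in(104,108):
    p=at(c,u,v,z); d=p[:2]-o[:2]; a=o[2]; print(z,p,"oven",d@[np.cos(a),np.sin(a)],d@[-np.sin(a),np.cos(a)])
E
```

```text
104 [598.1  27.  104. ] oven 0.9349843897900957 22.110762180233603
108 [597.4  27.  108. ] oven 0.2365269589046269 22.064316327448513
104 [595.5  28.1 104. ] oven -1.732272407875209 23.035824975566086
108 [591.3  22.1 108. ] oven -5.524909683601328 16.77037187983764
```

Emit:
{"name": "arm_command", "arguments": {"series": [{"x": 0.86, "y": -0.7, "z": 0, "spin": 0.62}, {"x": 0.86, "y": -0.7, "z": -0.1, "spin": 0.62}, {"x": 0.86, "y": -0.7, "z": -0.6, "spin": 0.62}, {"x": 0.86, "y": -0.7, "z": -0.7, "spin": 0.62}, {"x": 0, "y": 0, "z": -0.8, "spin": 0}]}}

```text
schema error: expected keys x, y, z, spin, hand
```

```bash
python3 - <<'E'
from fit import *
s=readout.get_state(); print(s["tool_pos"],s["orientation"],s["opening"])
S=cam("side");T=cam("top"); g=(504.5,312.5,.163);o=(595.7,5,-.0664)
a=cv2.resize(S["image"][100:220,190:310],None,fx=4,fy=4); b=draw(T,215,225,80,74,4,o,g,21)
A=np.zeros((480,800,3),np.uint8);A[:,:480]=a;A[:296,480:]=b;cv2.imwrite("pics/ap.png",A)
E
```

```text
[370.19806943 423.04314308 231.44596202] [ 9.64903103e-02  3.13847664e+00 -1.62292808e-03] 0.5683800460645724
```

View pics/ap.png

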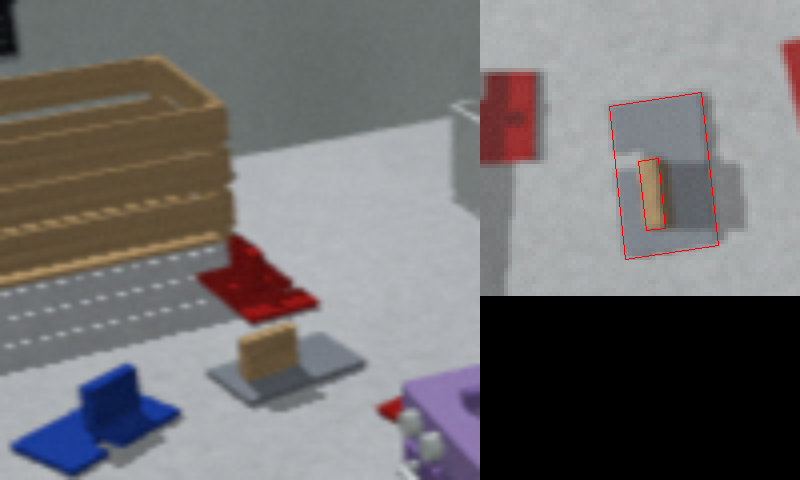

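The refused row changed nothing. The overlay at (504.5, 312.5) sits well on the plate and fin.

Emit:
{"name": "arm_command", "arguments": {"series": [{"x": 0.84, "y": -0.69, "z": 0, "spin": 0.64, "hand": 110}, {"x": 0.84, "y": -0.69, "z": -0.2, "spin": 0.64, "hand": 110}, {"x": 0.84, "y": -0.69, "z": -0.5, "spin": 0.64, "hand": 110}, {"x": 0.84, "y": -0.69, "z": -0.5, "spin": 0.64, "hand": 110}, {"x": 0, "y": 0, "z": -1, "spin": 0, "hand": 110}]}}

```text
time: 3.0
tool_pos: [505.8, 315.6, 145.0]
orientation: [-0.258, 3.124, 0.003]
force: [0.6, 0.0, 0.8]
opening: 0.571
grasp_force: 0.0
```

Emit:
{"name": "arm_command", "arguments": {"series": [{"x": 0, "y": 0, "z": -1, "spin": 0, "hand": 110}, {"x": 0, "y": 0, "z": 0, "spin": 0, "hand": 110}]}}

```text
time: 3.2
tool_pos: [496.6, 314.4, 97.9]
orientation: [0.263, -3.122, 0.007]
force: [-0.5, -0.6, 0.7]
opening: 0.57
grasp_force: 0.0
```

```bash
python3 - <<'E'
from fit import *
s=readout.get_state(); print(s["tool_pos"],s["orientation"],s["opening"],s["time"])
S=cam("side");a=cv2.resize(S["image"][130:220,200:320],None,fx=5,fy=5)
cv2.imwrite("pics/ap2.png",a)
E
```

```text
[496.55199269 314.43952863  97.93538066] [ 0.26288706 -3.12151072  0.00653524] 0.5702345713428957 3.2
```

View pics/ap2.png

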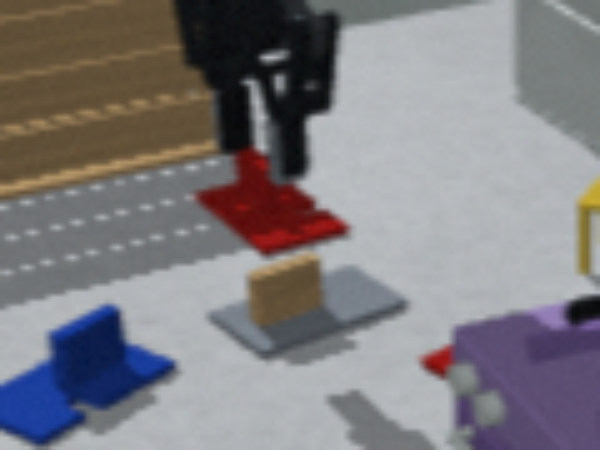

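Gripper is straight above the fin at crop (285,290).

Emit:
{"name": "arm_command", "arguments": {"series": [{"x": 0, "y": 0, "z": -0.8, "spin": 0, "hand": 110}, {"x": 0, "y": 0, "z": 0, "spin": 0, "hand": 110}, {"x": 0, "y": 0, "z": 0, "spin": 0, "hand": 110}]}}

```text
time: 3.55
tool_pos: [501.1, 317.0, 73.1]
orientation: [-0.264, 3.13, 0.001]
force: [-0.2, 0.3, 0.1]
opening: 0.568
grasp_force: 0.0
```

Emit:
{"name": "arm_command", "arguments": {"series": [{"x": 0.09, "y": -0.11, "z": -0.7, "spin": 0, "hand": 110}, {"x": 0, "y": 0, "z": -0.6, "spin": 0, "hand": 110}, {"x": 0, "y": 0, "z": -0.2, "spin": 0, "hand": 110}, {"x": 0, "y": 0, "z": 0, "spin": 0, "hand": 110}]}}

```text
time: 3.95
tool_pos: [504.5, 311.8, 12.0]
orientation: [0.263, -3.13, 0.0]
force: [-0.2, 0.0, -0.6]
opening: 0.566
grasp_force: 0.0
```

Emit:
{"name": "arm_command", "arguments": {"series": [{"x": 0, "y": 0, "z": 0, "spin": 0, "hand": 255}, {"x": 0, "y": 0, "z": 0, "spin": 0, "hand": 255}, {"x": 0, "y": 0, "z": 0, "spin": 0, "hand": 255}, {"x": 0, "y": 0, "z": 0, "spin": 0, "hand": 255}, {"x": 0, "y": 0, "z": 0, "spin": 0, "hand": 255}]}}

```text
time: 4.45
tool_pos: [505.8, 312.4, 13.1]
orientation: [-0.262, 3.128, 0.003]
force: [-0.8, 0.8, 6.0]
opening: 0.128
grasp_force: 59.7
```

Emit:
{"name": "arm_command", "arguments": {"series": [{"x": 0, "y": 0, "z": 0, "spin": 0, "hand": 255}, {"x": 0, "y": 0, "z": 0, "spin": 0, "hand": 255}, {"x": 0, "y": 0, "z": 0.4, "spin": 0, "hand": 255}, {"x": 0, "y": 0, "z": 0.6, "spin": 0, "hand": 255}, {"x": 0, "y": 0, "z": 0, "spin": 0, "hand": 255}]}}

```text
time: 4.95
tool_pos: [506.8, 312.8, 54.6]
orientation: [-0.262, 3.126, 0.004]
force: [0.9, 0.1, -2.3]
opening: 0.128
grasp_force: 58.6
```

Emit:
{"name": "arm_command", "arguments": {"series": [{"x": 0, "y": 0, "z": 1, "spin": 0, "hand": 255}, {"x": 0, "y": 0, "z": 1, "spin": 0, "hand": 255}, {"x": 0.1, "y": -0.5, "z": 0.4, "spin": -0.3, "hand": 255}, {"x": 0.15, "y": -0.9, "z": 0, "spin": -0.4, "hand": 255}, {"x": 0.15, "y": -0.9, "z": 0, "spin": -0.4, "hand": 255}]}}

```text
time: 5.45
tool_pos: [521.0, 219.0, 147.6]
orientation: [-0.112, 3.138, 0.0]
force: [0.2, 0.5, -2.0]
opening: 0.126
grasp_force: 58.9
```

Emit:
{"name": "arm_command", "arguments": {"series": [{"x": 0.15, "y": -0.9, "z": 0, "spin": -0.4, "hand": 255}, {"x": 0.15, "y": -0.9, "z": 0, "spin": -0.4, "hand": 255}, {"x": 0.15, "y": -0.9, "z": 0, "spin": -0.4, "hand": 255}, {"x": 0.15, "y": -0.9, "z": 0, "spin": -0.3, "hand": 255}, {"x": 0.15, "y": -0.9, "z": 0, "spin": 0, "hand": 255}]}}

```text
time: 5.95
tool_pos: [550.3, 37.9, 146.7]
orientation: [-0.095, -3.14, 0.0]
force: [0.9, -0.5, -1.8]
opening: 0.127
grasp_force: 58.9
```

Emit:
{"name": "arm_command", "arguments": {"series": [{"x": 0.1, "y": -0.6, "z": 0, "spin": 0, "hand": 255}, {"x": 0, "y": 0, "z": 0, "spin": 0, "hand": 255}, {"x": 0, "y": 0, "z": 0, "spin": 0, "hand": 255}]}}

```text
time: 6.25
tool_pos: [554.3, 15.1, 146.7]
orientation: [-0.096, -3.139, -0.001]
force: [-0.7, 0.6, -2.1]
opening: 0.123
grasp_force: 58.9
```

```bash
python3 - <<'E'
from fit import *
s=readout.get_state(); p=s["tool_pos"]; print(p,s["orientation"],s["force"])
S=cam("side");T=cam("top"); o=(595.7,5,-.0664); g=(p[0]-1,p[1],-.061)
A=np.vstack([np.hstack([draw(T,344,204,100,74,4,o,g,p[2]+8),draw(S,335,190,100,74,4,o,g,p[2]+8)]),
 np.hstack([draw(T,344,204,100,74,4,(0,0,0),None,0),draw(S,335,190,100,74,4,(0,0,0),None,0)])]);cv2.imwrite("pics/hv.png",A)
E
```

```text
[554.2537366   15.10862148 146.69670578] [-9.60419204e-02 -3.13926127e+00 -6.43891307e-04] [-0.65145477  0.60579557 -2.1161115 ]
```

View pics/hv.png

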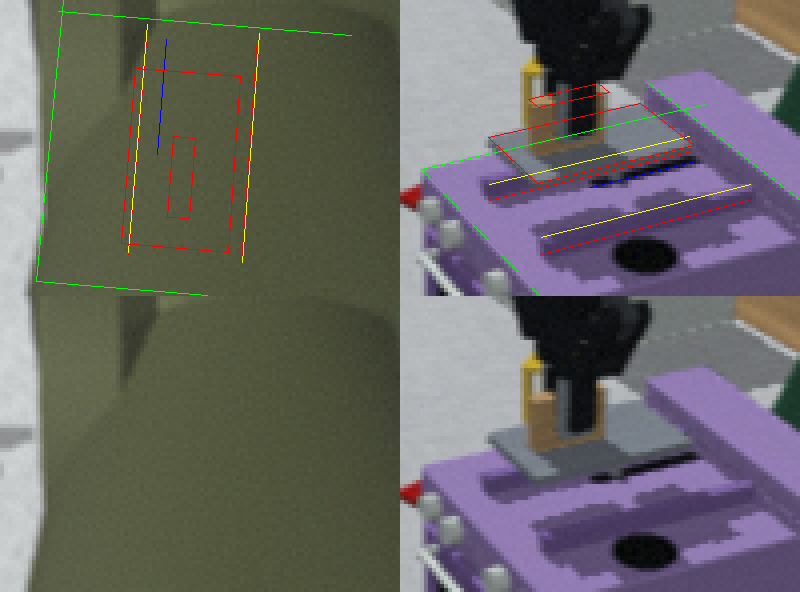

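The side view shows the held plate on the overlay, level, nose corner at about (692,147). Top is blocked by the arm.

Emit:
{"name": "arm_command", "arguments": {"series": [{"x": 0.18, "y": -0.1, "z": -0.1, "spin": -0.03, "hand": 255}, {"x": 0.18, "y": -0.1, "z": -0.2, "spin": -0.03, "hand": 255}, {"x": 0, "y": 0, "z": -0.2, "spin": 0, "hand": 255}, {"x": 0, "y": 0, "z": 0, "spin": 0, "hand": 255}, {"x": 0, "y": 0, "z": 0, "spin": 0, "hand": 255}]}}

```text
time: 6.85
tool_pos: [568.3, 7.6, 126.5]
orientation: [-0.102, -3.138, 0.0]
force: [-0.5, 0.4, -1.8]
opening: 0.128
grasp_force: 58.9
```

Emit:
{"name": "arm_command", "arguments": {"series": [{"x": 0.01, "y": -0.02, "z": -0.08, "spin": 0, "hand": 255}, {"x": 0, "y": 0, "z": -0.05, "spin": 0, "hand": 255}, {"x": 0, "y": 0, "z": 0, "spin": 0, "hand": 255}]}}

```text
time: 7.15
tool_pos: [569.2, 6.6, 121.9]
orientation: [-0.102, -3.14, 0.0]
force: [-0.1, 0.6, -0.9]
opening: 0.131
grasp_force: 58.9
```

Emit:
{"name": "arm_command", "arguments": {"series": [{"x": 0, "y": 0, "z": -0.05, "spin": 0, "hand": 255}, {"x": 0, "y": 0, "z": 0, "spin": 0, "hand": 255}]}}

```text
time: 7.35
tool_pos: [569.3, 6.6, 120.0]
orientation: [-0.102, -3.14, -0.0]
force: [-0.5, -0.0, -3.0]
opening: 0.126
grasp_force: 58.9
```

Emit:
{"name": "arm_command", "arguments": {"series": [{"x": 0, "y": 0, "z": -0.04, "spin": 0, "hand": 255}, {"x": 0, "y": 0, "z": 0, "spin": 0, "hand": 255}]}}

```text
time: 7.55
tool_pos: [569.3, 6.7, 118.3]
orientation: [-0.102, -3.14, 0.0]
force: [0.6, 0.3, -1.1]
opening: 0.127
grasp_force: 58.9
```

Emit:
{"name": "arm_command", "arguments": {"series": [{"x": 0, "y": 0, "z": -0.03, "spin": 0, "hand": 255}, {"x": 0, "y": 0, "z": 0, "spin": 0, "hand": 255}]}}

```text
time: 7.75
tool_pos: [569.3, 6.7, 117.1]
orientation: [-0.102, -3.14, -0.0]
force: [0.4, -0.3, -1.1]
opening: 0.129
grasp_force: 58.9
```

Emit:
{"name": "arm_command", "arguments": {"series": [{"x": 0, "y": 0, "z": -0.04, "spin": 0, "hand": 255}, {"x": 0, "y": 0, "z": 0, "spin": 0, "hand": 255}]}}

```text
time: 7.95
tool_pos: [569.3, 6.6, 115.5]
orientation: [-0.102, -3.14, 0.0]
force: [-0.3, 1.1, -1.6]
opening: 0.129
grasp_force: 58.9
```

Emit:
{"name": "arm_command", "arguments": {"series": [{"x": 0, "y": 0, "z": -0.03, "spin": 0, "hand": 255}, {"x": 0, "y": 0, "z": 0, "spin": 0, "hand": 255}]}}

```text
time: 8.15
tool_pos: [569.3, 6.6, 114.3]
orientation: [-0.102, -3.14, 0.0]
force: [0.7, 0.6, -1.6]
opening: 0.126
grasp_force: 58.9
```

Emit:
{"name": "arm_command", "arguments": {"series": [{"x": 0, "y": 0, "z": -0.03, "spin": 0, "hand": 255}, {"x": 0, "y": 0, "z": 0, "spin": 0, "hand": 255}]}}

```text
time: 8.35
tool_pos: [569.5, 6.7, 113.3]
orientation: [0.102, 3.14, 0.0]
force: [0.3, -0.3, -1.6]
opening: 0.126
grasp_force: 59.1
```

```bash
python3 - <<'E'
from fit import *
s=readout.get_state(); p=s["tool_pos"]; print(p,s["orientation"],s["force"],s["moment"])
S=cam("side"); o=(595.7,5,-.0664); g=(p[0]-1,p[1],-.0664)
A=np.hstack([cv2.resize(draw(S,350,195,80,74,5,o,q,121)[:296],None,fx=1,fy=1) for q in(g,None)])
B=cv2.resize(S["image"][155:225,310:400],(780,600),interpolation=cv2.INTER_CUBIC)
cv2.imwrite("pics/dn.png",cv2.resize(np.vstack([A,cv2.resize(B,(A.shape[1],300))]),None,fx=1,fy=1))
E
```

```text
[569.50274949   6.65335272 113.27794289] [1.02085886e-01 3.13975279e+00 3.69935655e-05] [ 0.27146045 -0.31575651 -1.58959578] [ 0.03357714  0.04790218 -0.01325404]
```

View pics/dn.png

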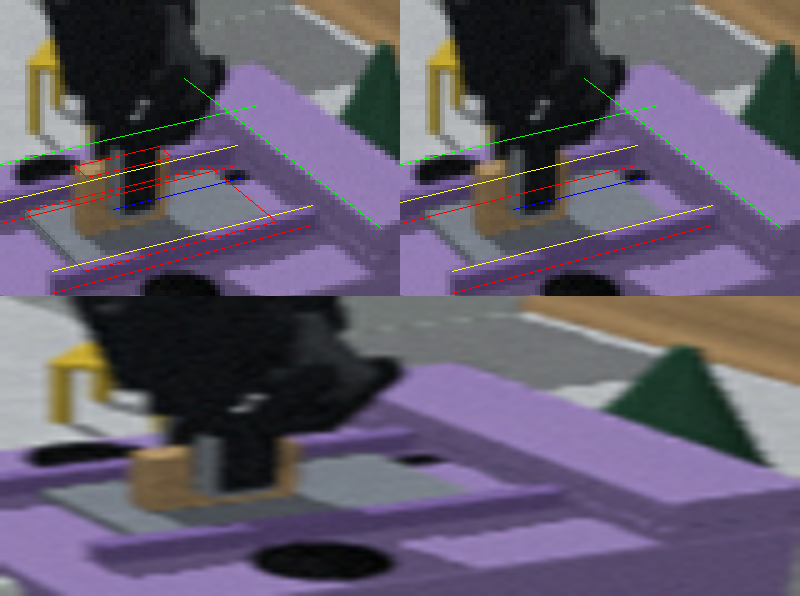

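The plate is level in the channel at deck height, with nothing riding on the pin. I'll feel for the deck.

Emit:
{"name": "arm_command", "arguments": {"series": [{"x": 0, "y": 0, "z": -0.025, "spin": 0, "hand": 255}, {"x": 0, "y": 0, "z": 0, "spin": 0, "hand": 255}]}}

```text
time: 8.6
tool_pos: [569.4, 6.6, 113.1]
orientation: [0.102, 3.14, 0.0]
force: [-2.0, -0.6, 3.9]
opening: 0.128
grasp_force: 59.9
```

Emit:
{"name": "arm_command", "arguments": {"series": [{"x": 0, "y": 0, "z": -0.02, "spin": 0, "hand": 255}, {"x": 0, "y": 0, "z": 0, "spin": 0, "hand": 255}]}}

```text
time: 8.8
tool_pos: [569.5, 6.6, 113.1]
orientation: [0.102, 3.139, 0.0]
force: [-5.3, -0.3, 11.0]
opening: 0.129
grasp_force: 60.9
```

Emit:
{"name": "arm_command", "arguments": {"series": [{"x": 0, "y": 0, "z": 0.02, "spin": 0, "hand": 255}, {"x": 0.1, "y": -0.006, "z": 0, "spin": 0, "hand": 255}, {"x": 0.1, "y": -0.007, "z": 0, "spin": 0, "hand": 255}, {"x": 0, "y": 0, "z": 0, "spin": 0, "hand": 255}]}}

```text
time: 9.2
tool_pos: [573.6, 6.3, 113.1]
orientation: [-0.101, -3.134, -0.0]
force: [-16.4, 0.8, 19.5]
opening: 0.128
grasp_force: 62.0
```

Emit:
{"name": "arm_command", "arguments": {"series": [{"x": 0.1, "y": -0.006, "z": 0, "spin": 0, "hand": 255}, {"x": 0.1, "y": -0.007, "z": 0, "spin": 0, "hand": 255}, {"x": 0.1, "y": -0.007, "z": 0, "spin": 0, "hand": 255}, {"x": 0, "y": 0, "z": 0, "spin": 0, "hand": 255}]}}

```text
time: 9.6
tool_pos: [585.8, 5.5, 113.0]
orientation: [-0.101, -3.134, -0.0]
force: [-16.2, 0.0, 18.0]
opening: 0.125
grasp_force: 61.9
```

Emit:
{"name": "arm_command", "arguments": {"series": [{"x": 0, "y": 0, "z": 0.015, "spin": 0, "hand": 255}, {"x": 0.1, "y": -0.006, "z": 0, "spin": 0, "hand": 255}, {"x": 0.1, "y": -0.007, "z": 0, "spin": 0, "hand": 255}, {"x": 0.1, "y": -0.007, "z": 0, "spin": 0, "hand": 255}, {"x": 0, "y": 0, "z": 0, "spin": 0, "hand": 255}]}}

```text
time: 10.1
tool_pos: [598.3, 4.7, 113.1]
orientation: [-0.101, -3.134, -0.0]
force: [-13.5, -0.0, 12.1]
opening: 0.125
grasp_force: 61.1
```

Emit:
{"name": "arm_command", "arguments": {"series": [{"x": 0.1, "y": -0.006, "z": 0, "spin": 0, "hand": 255}, {"x": 0.1, "y": -0.007, "z": 0, "spin": 0, "hand": 255}, {"x": 0, "y": 0, "z": 0, "spin": 0, "hand": 255}]}}

```text
time: 10.4
tool_pos: [606.3, 4.2, 113.1]
orientation: [-0.101, -3.134, -0.0]
force: [-12.3, -0.5, 11.7]
opening: 0.132
grasp_force: 61.0
```

Emit:
{"name": "arm_command", "arguments": {"series": [{"x": 0.05, "y": -0.003, "z": 0, "spin": 0, "hand": 255}, {"x": 0.05, "y": -0.003, "z": 0, "spin": 0, "hand": 255}, {"x": 0.05, "y": -0.003, "z": 0, "spin": 0, "hand": 255}, {"x": 0, "y": 0, "z": 0, "spin": 0, "hand": 255}]}}

```text
time: 10.8
tool_pos: [612.0, 3.8, 113.1]
orientation: [-0.101, -3.134, -0.0]
force: [-14.1, 0.2, 12.2]
opening: 0.127
grasp_force: 61.2
```

Emit:
{"name": "arm_command", "arguments": {"series": [{"x": 0.05, "y": -0.003, "z": 0, "spin": 0, "hand": 255}, {"x": 0, "y": 0, "z": 0, "spin": 0, "hand": 255}]}}

```text
time: 11.0
tool_pos: [613.9, 3.6, 113.1]
orientation: [-0.101, -3.134, -0.0]
force: [-13.5, 0.9, 13.5]
opening: 0.128
grasp_force: 61.2
```

Emit:
{"name": "arm_command", "arguments": {"series": [{"x": 0.05, "y": -0.003, "z": 0, "spin": 0, "hand": 255}, {"x": 0, "y": 0, "z": 0, "spin": 0, "hand": 255}]}}

```text
time: 11.2
tool_pos: [615.9, 3.6, 113.1]
orientation: [-0.101, -3.134, -0.0]
force: [-13.8, 0.6, 13.0]
opening: 0.124
grasp_force: 61.2
```

Emit:
{"name": "arm_command", "arguments": {"series": [{"x": 0.04, "y": -0.003, "z": 0, "spin": 0, "hand": 255}, {"x": 0, "y": 0, "z": 0, "spin": 0, "hand": 255}]}}

```text
time: 11.4
tool_pos: [616.3, 3.5, 113.1]
orientation: [-0.101, -3.132, -0.0]
force: [-18.2, 1.0, 16.2]
opening: 0.131
grasp_force: 61.6
```

Emit:
{"name": "arm_command", "arguments": {"series": [{"x": 0.03, "y": -0.002, "z": 0, "spin": 0, "hand": 255}, {"x": 0, "y": 0, "z": 0, "spin": 0, "hand": 255}]}}

```text
time: 11.6
tool_pos: [616.3, 3.5, 113.1]
orientation: [-0.101, -3.13, -0.001]
force: [-21.9, 1.5, 18.2]
opening: 0.128
grasp_force: 62.1
```

Force rises with no more travel at x = 616.3, about where I predicted home. Releasing.

Emit:
{"name": "arm_command", "arguments": {"series": [{"x": -0.03, "y": 0, "z": 0.02, "spin": 0, "hand": 255}, {"x": 0, "y": 0, "z": 0, "spin": 0, "hand": 180}, {"x": 0, "y": 0, "z": 0, "spin": 0, "hand": 180}, {"x": 0, "y": 0, "z": 0, "spin": 0, "hand": 180}, {"x": 0, "y": 0, "z": 0, "spin": 0, "hand": 180}]}}

```text
time: 12.1
tool_pos: [621.5, 3.2, 113.6]
orientation: [0.102, 3.139, 0.0]
force: [-0.7, 0.7, 0.1]
opening: 0.298
grasp_force: 0.0
```

Emit:
{"name": "arm_command", "arguments": {"series": [{"x": 0, "y": 0, "z": 0.2, "spin": 0, "hand": 180}, {"x": 0, "y": 0, "z": 0.6, "spin": 0, "hand": 180}, {"x": 0, "y": 0, "z": 1, "spin": 0, "hand": 180}, {"x": -0.5, "y": 0.8, "z": 0.8, "spin": 0, "hand": 180}, {"x": -0.5, "y": 0.8, "z": 0, "spin": 0, "hand": 180}]}}

```text
time: 12.6
tool_pos: [584.1, 67.6, 223.5]
orientation: [0.105, 3.131, 0.002]
force: [0.6, -0.2, -0.2]
opening: 0.296
grasp_force: 0.0
```

Emit:
{"name": "arm_command", "arguments": {"series": [{"x": -0.5, "y": 0.9, "z": 0.5, "spin": 0, "hand": 180}, {"x": -0.5, "y": 0.9, "z": 0.5, "spin": 0, "hand": 180}, {"x": -0.5, "y": 0.9, "z": 0, "spin": 0, "hand": 180}, {"x": -0.5, "y": 0.9, "z": 0, "spin": 0, "hand": 180}, {"x": -0.5, "y": 0.9, "z": 0, "spin": 0, "hand": 180}]}}

```text
time: 13.1
tool_pos: [480.4, 248.6, 258.8]
orientation: [0.102, 3.138, 0.001]
force: [0.5, 0.9, -0.1]
opening: 0.293
grasp_force: 0.0
```

Emit:
{"name": "arm_command", "arguments": {"series": [{"x": -0.3, "y": 0.9, "z": 0, "spin": 0, "hand": 180}, {"x": -0.3, "y": 0.9, "z": 0, "spin": 0, "hand": 180}, {"x": 0, "y": 0, "z": 0, "spin": 0, "hand": 180}, {"x": 0, "y": 0, "z": 0, "spin": 0, "hand": 180}]}}

```text
time: 13.5
tool_pos: [456.8, 319.7, 258.1]
orientation: [0.099, 3.14, -0.0]
force: [-1.1, -0.7, -0.8]
opening: 0.292
grasp_force: 0.0
```

```bash
python3 - <<'E'
from fit import *
s=readout.get_state(); print(s["tool_pos"],s["force"],s["time"])
S=cam("side");T=cam("top"); o=(595.7,5,-.0664); g=(615.6,3.7,-.0664)
A=np.vstack([np.hstack([draw(T,344,200,100,74,4,o,g,121),draw(S,350,195,80,74,5,o,g,121)[:296]]),np.hstack([cv2.resize(T["image"][163:237,294:394],(400,296)),cv2.resize(S["image"][158:232,310:390],(400,370))[:296]])])
cv2.imwrite("pics/end.png",A)
E
```

```text
[456.81098053 319.73699083 258.09185995] [-1.05360907 -0.65573881 -0.75946676] 13.5
```

View pics/end.png

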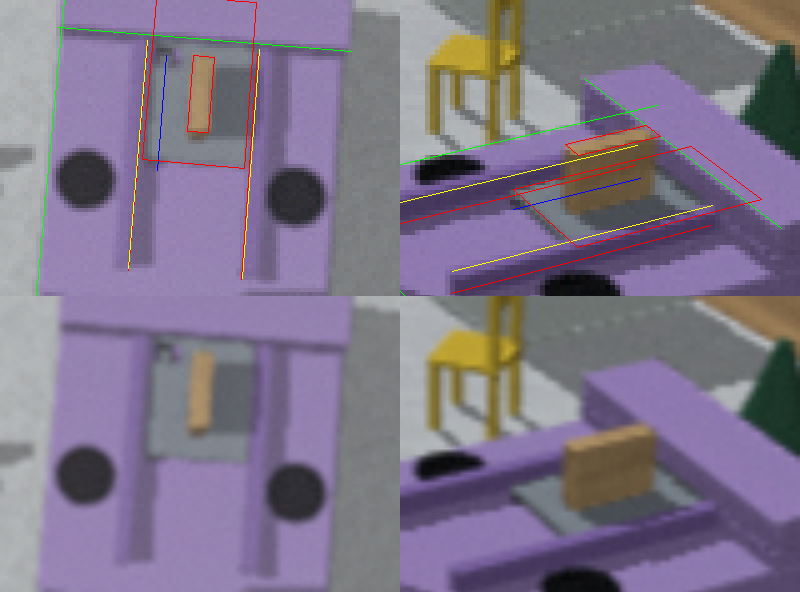

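The plate lies flat between the rails, with the pin visible in its notch at top-view zoom (165,50). It matches the home overlay.

```bash
python3 -c "
from station import r
print(r.job_done())"
```

```text
the job is handed in; nothing more can be done
None
```

The griddle plate is flat on the oven with the pin in its notch, pushed in until it stopped at about the predicted home position, then released. I've handed the job in at about 13.6 s, but the judging result wasn't reported back.

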